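# Put the buckle away in the dry case

## Robot

A 6-joint arm with a two-finger parallel gripper is mounted at the origin on the work surface. World frame = base frame: x ahead of the robot, y to its left, z up, the work surface at z = 0. Lengths are in m, angles in degrees, forces in N, time in s.
With the tool pointing down it reaches from about 0.35 to 0.875 m from the base axis. Payload 4.2 kg.
Tool frame: the origin (TCP) lies between the finger pads; the fingertips stand 11 mm ahead of it and the grasp point (between the pads) lies 8 mm behind it; z points along the fingers, y is the direction in which the jaws open and shut (so a half turn about z gives the same grasp; the last joint's range is limited). The gripper opens to 87 mm and grips with 3 to 60 N. Pads are 19 mm wide; open, the fingers measure 117 mm over their backs; the gripper's body (75 mm by 190 mm) begins 51 mm behind the grasp point.
Start: joints at [89.53, 22.042, 0.453, 0, -68.411, -14.817], TCP at [0.165, 0.603, 0.234] pointing down, gripper open.
Joint ranges: [-179.83, 179.83], [-69.29, 118.12], [-61.27, 80.66], [-181.25, 117.63], [-171.15, -9.14], [-177.46, 177.46]. Speed limits (degrees/s): [159.86, 159.86, 180, 180, 180, 180].

## Interface

Orientations are given as a 3x3 rotation matrix whose columns are the frame's x, y, z axes.
In Python, from station import sense, capture, get_calibration, finish_job, search_frame, cut_out gives the robot as it stands.
- The arm moves only by the tool arm_command, never from a script. Its argument "rows" is a list of rows, each an object with "fingers": the opening in per cent of the stroke, from 0 (shut) to 100 (fully open); "travel": the shift along the tool's x, y, z in cm, a list of three; "roll": the turn about the tool's z in degrees. A call has 1 to 10 rows; each row is the pose to reach, as a shift and turn from the pose commanded when the call began, along the tool's axes at that moment; what a row does not reach only later rows make up. A row lasts 1/10 s, in which the tool goes at most 50 mm and 8.59 degrees, less where a joint would pass 70% of its speed; a pose out of reach is approached as far as the arm can. A call with a gripper value outside its range is refused whole. The fingers move at their own pace and stop on an object; the grip force is fixed at half the most. Time passes only in rows, so rows that repeat a pose let the fingers close. It gives the time, the measured TCP pose, the force and the opening at its end, in the units of the state.
- sense(): the state, without advancing time (a new reading comes with each control period).
- capture(name): name is "scene" or "top" or "wrist"; returns (picture, depth): 480x640x3 uint8, red, green, blue; 480x640 float32, m along the optical axis (not along the pixel's ray), 0 where there is no reading.
- get_calibration(name): a dict with "fov_y" (degrees; the focal length in pixels is half the picture's height over the tangent of half this angle, whatever the lens; pixels are square), "cx", "cy" (the principal point, pixels), "origin" and "attitude" of the camera in the world; the wrist camera has in their place "mount" (4x4, takes a point from camera to tool coordinates, whose origin is the TCP and whose axes are the flange's). Camera axes: x right, y down, z forward; pixel columns grow to the right and rows downward; lengths in m; the calibration is good to about 2 mm. A picture is of the moment at which its call begins: read the wrist's pose just before it. get_calibration takes no time and is no camera call.
- finish_job(): hands the job in, once; it reports no verdict.
Trained networks look in the newest picture that a camera, given by its name, has taken for a name from the list of things; names that differ only in an ending like _2 or _b are one class to them, and where a whole thing is asked for, a point or a joint stands for the part that bears it (a point fixed in the world has none). Each returns a list of dicts, best first, with "p" (0 to 1); they miss things now and then, are a little off and sometimes report something else, mostly with a low value. They report only what shows in the picture. A call takes as long as a camera call. They do not tell look-alikes from the thing itself.
- search_frame(camera, label): "position" ([x, y, z] in m, in world coordinates, good to about 4 mm: the middle of the surface that is visible of it).
- cut_out(camera, label): "mask" (480x640 bool, what is visible of it).
The state is a dict: "time_s": time; "joints": joint angles; "joint_velocities": joint speeds; "effort": joint torques, N m; "tcp_pos": TCP position; "ee_rot": TCP orientation; "wrist_force": force on the tool from outside, world axes, zero at the start; "moment": the same for the moment, N m; "gripper_width": opening from 0.0 (shut) to 1.0 (fully open).
Only numpy, scipy, OpenCV 4.12 (cv2) and the standard library are available. Lean on these libraries where they do the work, as an engineer would, in place of code of your own. Each camera call takes 0.05 s, during which the arm holds its last target. There are 200 camera calls.

## Task

Put the steel belt buckle away in the green dry case: lay it down flat on the case's floor and let go of it, without dropping it. Then ease the heavy lid down slowly, without slamming it, by pushing against its outer face near the free edge, and once it has landed press on it near that edge with about 14 N for a full second to bed the seal, never pushing on the lid with more than 22 N. Leave the lid shut, and leave the dryer ball, spray bottle and button tray where they are.

Things in the scene. Friction and masses are not known exactly. Their poses are not given: they have to be found in the camera images.
- case: Green steel dry case, fixed on a wooden plinth of varying height. Open box 230 (its x) by 290 (its y) by 65 mm high, walls 6 mm, inside 218 x 278 mm. Origin: centre of its underside; z up; +x points from the front, which faces the robot, to the hinge side. Inner floor 6 mm above the origin. A wire loop sticks out 29 mm on each y side (no obstacle).
- case_in (a point): Centre of the case's inner floor, on the cork sheet 7 mm above the case's origin; axes as the case.
- lid_hinge (a point): Middle of the lid's hinge axis, 115 mm to +x of the case's origin and 66 mm above it. Axes turn with the lid: y is the hinge axis (parallel to the case's y); -x points along the lid to its free edge; z is the outer face's normal. Lid shut: parallel to the case's axes.
- lid_edge (a point): Middle of the lid's free edge on its outer face (the top when shut): 236 mm from the hinge along the lid's -x, 13 mm out along its z. Axes as lid_hinge. The lid is a flat green steel plate 235 x 290 x 12 mm with steel corner plates, 0.8 kg (varies 15 percent).
- lid (a joint): Lid angle, rad: 0 level, grows as it opens away from the robot; starts at 1.33 to 1.53, almost upright. A friction hinge (1.25 N m, more than its weight can turn) keeps it where it is left. Pushed square near the free edge it moves at 6 to 8 N upright, 1 to 3 N when almost shut. Slamming: faster than 0.9 rad/s below 0.3 rad. Fully landed it reads 0 to 0.055; pressed, it stays shut.
- buckle_center (a point): Centre (half-way up, 5 mm above the underside) of the steel belt buckle, a plate 78 mm (its x) by 52 mm (its y) by 10 mm thick (its z) with a brass roundel on top, 120 g, lying flat on the counter (height 0). Can be gripped across its 52 mm.
- ball: Green silicone dryer ball, 68 mm across, standing on a small flat; origin at its underside. Bystander.
- bottle: Empty aluminium spray bottle, 56 mm across, 170 mm tall with its black head, light; origin at the centre of its underside. Bystander.
- tray: Clear acrylic tray of buttons, 130 x 100 x 25 mm; origin at the centre of its underside. Bystander.
- front_rim (a point): Middle of the front rim of the case, 110 mm to -x of its origin and 67 mm above it; axes as the case. A black rubber seal, 240 mm along y and 8 mm wide, lies here; it has swollen to 2 to 12 mm above this point (unknown, not measured), and the lid's underside lands on it: only the force tells when. It then gives about 0.11 mm per N.
There are look-alikes about, which are no part of the job. Of the things shaped like the part that bears buckle_center, the bare steel one is meant.

How it is judged:
By the outcome, as a careful person would: the job done as asked, in the order asked, and still so for the second after the job is handed in, with the robot touching nothing.
It also fails if it takes over 72 s, if anything falls off the work surface, if the arm or the gripper's body presses on something with over 40 N, if the wrist force passes 120 N, or if a joint passes its speed limit or range.

## Working session

There is one attempt and no reset: what is moved stays moved. The work goes in short steps, Python scripts to look and compute and a tool call to move; the robot and the scene stay as the last step left them, time stands still between calls to the robot, and variables do not carry over. Pictures are saved under pics/ and viewed, about 8 in all and at most 12, crops included, and the job is handed in when it is done.

Besides the shell and the picture viewer there is one more tool, called after ">>>" as name(argument=value, ...) on one line, values as JSON. arm_command: Moves the arm, as the interface text tells. Its arguments: {"type":"object","properties":{"rows":{"type":"array","items":{"type":"object","properties":{"fingers":{"type":"number"},"travel":{"type":"array","items":{"type":"number"}},"roll":{"type":"number"}}}}},"required":["rows"]}

```bash
mkdir -p pics
cat > h.py <<'E'
import numpy as np, cv2
from station import *
def save(n,im): cv2.imwrite('pics/'+n+'.png',im[:,:,::-1])
def cam(name,s=None):
    c=get_calibration(name); f=240/np.tan(np.radians(c['fov_y'])/2)
    if 'mount' in c:
        s=s or sense(); T=np.eye(4);T[:3,:3]=s['ee_rot'];T[:3,3]=s['tcp_pos'];T=T@np.array(c['mount'])
        return f,c['cx'],c['cy'],T[:3,:3],T[:3,3]
    return f,c['cx'],c['cy'],np.array(c['attitude']),np.array(c['origin'])
def cloud(depth,K):
    f,cx,cy,R,o=K; v,u=np.mgrid[0:480,0:640]
    P=np.stack([(u-cx)/f*depth,(v-cy)/f*depth,depth],-1)
    return P@R.T+o
E
python3 - <<'E'
from h import *
import json
s=sense(); print(s['tcp_pos'],s['ee_rot'],s['wrist_force'],s['gripper_width'])
for n in('scene','top'):
    print(n,get_calibration(n))
    im,d=capture(n); save(n,im)
    for l in('case','buckle_center','lid','ball','bottle','tray'):
        print(l,[(np.round(r['position'],3).tolist(),round(r['p'],2)) for r in search_frame(n,l)])
print(get_calibration('wrist'))
E
```

```text
[0.16461283 0.60231297 0.23247003] [[ 9.64555275e-01 -2.63880438e-01 -4.85448137e-04]
 [-2.63880865e-01 -9.64552858e-01 -2.16181205e-03]
 [ 1.02219522e-04  2.21328769e-03 -9.99997545e-01]] [ 0.35995163 -0.08684786  0.15467722] 0.9968021116917893
scene {'fov_y': 48.352487388109004, 'cx': 317.4192268146715, 'cy': 234.61373501188268, 'origin': array([0.6111288 , 0.94233948, 1.01677476]), 'attitude': array([[-0.98909573,  0.11325821, -0.09413929],
       [ 0.14670753,  0.70170971, -0.69719465],
       [-0.01290457, -0.70340319, -0.71067392]])}
case [([0.558, 0.041, 0.053], 0.93)]
buckle_center [([0.434, -0.337, 0.012], 0.78), ([0.543, -0.262, 0.014], 0.67), ([0.292, -0.336, 0.009], 0.51)]
lid [([0.627, 0.051, 0.221], 0.89), ([0.436, -0.341, 0.01], 0.48)]
ball [([0.483, 0.347, 0.054], 0.75)]
bottle [([0.688, -0.328, 0.116], 0.71)]
tray [([0.65, 0.375, 0.011], 0.9)]
top {'fov_y': 55.94562400555161, 'cx': 324.72877166126665, 'cy': 237.64807155278137, 'origin': array([ 0.29455406, -0.00747519,  1.170953  ]), 'attitude': array([[-0.02357451, -0.98431186,  0.17485537],
       [-0.99948694,  0.02699897,  0.01723136],
       [-0.02168194, -0.17435944, -0.98444334]])}
case [([0.566, 0.002, 0.021], 0.66)]
buckle_center [([0.437, -0.346, 0.01], 0.83), ([0.547, -0.269, 0.01], 0.75), ([0.287, -0.34, 0.011], 0.7), ([0.567, 0.004, 0.023], 0.21)]
lid [([0.626, 0.019, 0.261], 0.6)]
ball [([0.476, 0.322, 0.057], 0.64)]
bottle [([0.663, -0.331, 0.112], 0.81)]
tray []
{'fov_y': 62.565234309188995, 'cx': 313.33142428822157, 'cy': 235.33424315815597, 'mount': array([[ 4.32826123e-05, -9.59343174e-01, -2.82242224e-01,
         7.78698446e-02],
       [ 9.99999596e-01, -2.11749147e-04,  8.73089396e-04,
        -3.58360126e-04],
       [-8.97356902e-04, -2.82242148e-01,  9.59342777e-01,
        -1.50434861e-01],
       [ 0.00000000e+00,  0.00000000e+00,  0.00000000e+00,
         1.00000000e+00]])}
```

View pics/top.png

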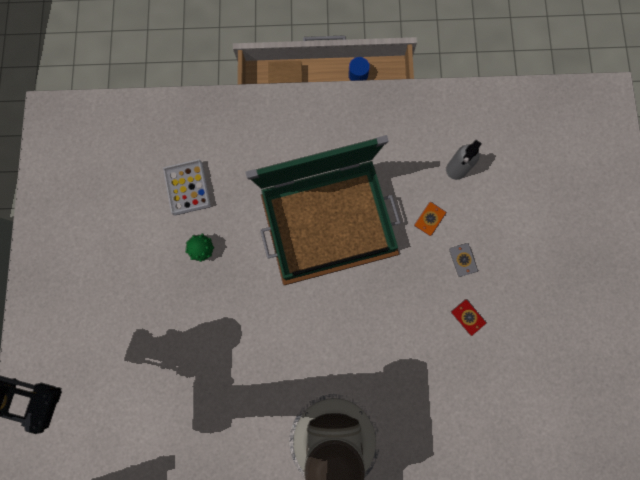

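View pics/scene.png

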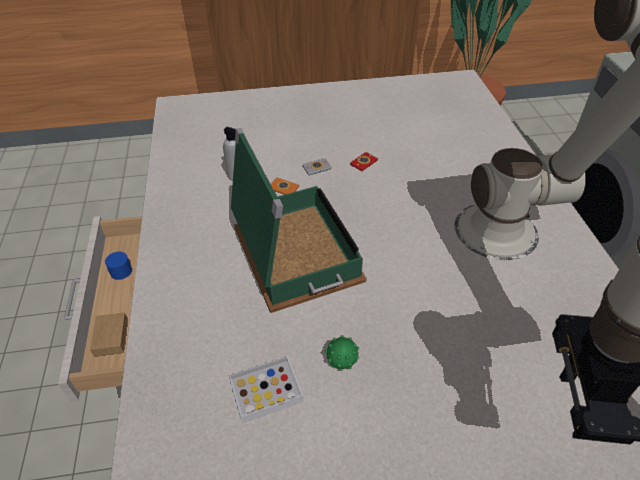

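Run:
```python
from h import *
im,d=capture('top');P=cloud(d,cam('top'));np.save('P.npy',P);np.save('im.npy',im)
hsv=cv2.cvtColor(im,cv2.COLOR_RGB2HSV)
for r in cut_out('top','buckle_center'):
    m=r['mask']&(d>0);p=P[m];c,(w,h),a=cv2.minAreaRect((p[:,:2]*1000).astype(np.float32))
    print('buckle',r['p'],p.mean(0).round(3),np.round(c,1),round(w),round(h),a,np.median(p[:,2]),np.median(hsv[m],0))
im2,d2=capture('scene');P2=cloud(d2,cam('scene'));np.save('P2.npy',P2);np.save('im2.npy',im2)
m=cut_out('scene','case')[0]['mask']&(d2>0);p=P2[m]
print('case z hist',np.histogram(p[:,2],bins=np.arange(-.02,.2,.01)))
m=cut_out('top','lid');
for n,PP in(('top',P),('scene',P2)):
    for r in cut_out(n,'lid')[:1]:
        p=PP[r['mask']&(np.linalg.norm(PP-cam(n)[4],axis=2)>.01)];c=np.median(p,0);q=p[np.linalg.norm(p-c,axis=1)<.25]
        U,S,V=np.linalg.svd(q-q.mean(0),full_matrices=False);print(n,'lid',q.mean(0),V[2],S/np.sqrt(len(q)),q.min(0),q.max(0))
```

```text
buckle 0.91 [ 0.289 -0.343  0.01 ] [ 288.7 -346. ] 82 57 38.414371490478516 0.00999551960825762 [  1.  203.5 113. ]
buckle 0.89 [ 0.545 -0.263  0.01 ] [ 547.1 -264.7] 53 85 54.87198257446289 0.010466855409197118 [ 13. 215. 133.]
buckle 0.56 [ 0.434 -0.341  0.01 ] [ 434.4 -343.1] 77 58 16.799564361572266 0.01015090205318847 [132.  11.  97.]
case z hist (array([   0,   30,  259, 2271, 2892,  451,  459,  580,  433,  617,  347,
        269,  141,  157,  144,  165,  145,  165,  172,  169,  173]), array([-0.02, -0.01,  0.  ,  0.01,  0.02,  0.03,  0.04,  0.05,  0.06,
        0.07,  0.08,  0.09,  0.1 ,  0.11,  0.12,  0.13,  0.14,  0.15,
        0.16,  0.17,  0.18,  0.19]))
top lid [0.54714792 0.00615714 0.04464357] [ 0.29340597  0.06150863 -0.95400714] [0.08896867 0.07834167 0.04563278] [ 0.38466397 -0.176059   -0.00460039] [0.77312298 0.22499434 0.26771243]
scene lid [0.63094124 0.04863149 0.2151091 ] [-0.95510178 -0.23319978 -0.18275246] [0.08798716 0.07337063 0.00692189] [ 0.56720608 -0.13638408  0.01086264] [0.6940655  0.17454103 0.31687503]
```

The top view shows the steel buckle at (463,259), with orange and red look-alikes at (430,218) and (469,317). The case is centred near (332,222) with its lid up, and in the scene view the way in to the buckle is clear. I'll start moving and fit the case alongside.

>>> arm_command(rows=[{"travel": [4,4.6,-1],"roll": 0,"fingers": 100},{"travel": [8,9.2,-2],"roll": 0,"fingers": 100},{"travel": [12,13.8,-3],"roll": 0,"fingers": 100},{"travel": [16,18.4,-4],"roll": 0,"fingers": 100},{"travel": [20,23,-5],"roll": 0,"fingers": 100},{"travel": [24,27.6,-5],"roll": 0,"fingers": 100},{"travel": [28,32.2,-5],"roll": 0,"fingers": 100},{"travel": [32,36.8,-5],"roll": 0,"fingers": 100},{"travel": [36,41.4,-5],"roll": 0,"fingers": 100},{"travel": [40,46,-5],"roll": 0,"fingers": 100}])

```text
time_s: 2.05
tcp_pos: [0.3806, 0.1537, 0.2832]
ee_rot: [[0.965, -0.263, 0.001], [-0.263, -0.965, 0.001], [0.001, -0.002, -1.0]]
wrist_force: [1.0, 0.3, -0.1]
gripper_width: 0.994
```

```bash
cat >> h.py <<'E'
def to(p,yaw=None,s=None):
    s=s or sense();R=np.array(s['ee_rot']);d=R.T@(np.array(p)-s['tcp_pos'])*100
    x=R[:,0];cur=np.degrees(np.arctan2(x[1],x[0]))
    print('tcp',np.round(s['tcp_pos'],4),'yaw',round(cur,2),'F',np.round(s['wrist_force'],2),'w',round(s['gripper_width'],3),'t',s['time_s'],'-> travel',np.round(d,2),'len',round(np.linalg.norm(d),1),'' if yaw is None else 'roll %.1f'%(-(yaw-cur)))
E
python3 - <<'E'
from h import *
P=np.load('P.npy');im=np.load('im.npy');P2=np.load('P2.npy')
hsv=cv2.cvtColor(im,cv2.COLOR_RGB2HSV)
box=(P[...,0]>.4)&(P[...,0]<.75)&(abs(P[...,1]-.0)<.2)
cork=box&(hsv[...,0]>8)&(hsv[...,0]<22)&(hsv[...,1]>100)
z=P[cork][:,2];print('cork z',np.percentile(z,[5,25,50,75,95]))
fz=np.median(z);o=fz-.007
for Q,n in((P,'top'),(P2,'scene')):
    b=(Q[...,0]>.4)&(Q[...,0]<.75)&(abs(Q[...,1])<.22)
    m=b&(abs(Q[...,2]-o-.064)<.005)
    q=Q[m];c,wh,a=cv2.minAreaRect((q[:,:2]*1000).astype(np.float32));print(n,len(q),c,wh,a)
    m=b&(abs(Q[...,2]-fz)<.005);q=Q[m];c,wh,a=cv2.minAreaRect((q[:,:2]*1000).astype(np.float32));print('floor',n,len(q),c,wh,a)
    # front rim z
    m=b&(Q[...,2]>o+.06)&(Q[...,2]<o+.09);q=Q[m];yaw=np.radians(13.7)
    x=q[:,0]*np.cos(yaw)+q[:,1]*np.sin(yaw);y=-q[:,0]*np.sin(yaw)+q[:,1]*np.cos(yaw)
    for lo in np.arange(x.min(),x.max(),.01):
        k=(x>=lo)&(x<lo+.01);
        if k.any():print(round(lo,3),k.sum(),np.percentile(q[k,2]-o,[50,95]).round(4),y[k].min().round(3),y[k].max().round(3))
to((.434,-.342,.15),16.8)
E
```

```text
cork z [0.01625347 0.01977109 0.02144873 0.0229791  0.02543463]
top 852 (538.5758056640625, 2.284576416015625) (231.8285369873047, 290.7953796386719) 13.449247360229492
floor top 8354 (530.359375, 3.752899169921875) (235.9456787109375, 300.91082763671875) 13.656729698181152
0.407 439 [0.0756 0.0799] -0.27 0.014
0.417 22 [0.0646 0.0667] -0.269 0.02
0.427 21 [0.0647 0.0682] -0.269 0.02
0.437 24 [0.0647 0.0676] -0.27 0.02
0.447 20 [0.065  0.0676] -0.269 0.019
0.457 21 [0.065  0.0664] -0.27 0.02
0.467 20 [0.0651 0.0676] -0.27 0.02
0.477 20 [0.0649 0.0677] -0.269 0.02
0.487 20 [0.0652 0.0676] -0.271 0.02
0.497 24 [0.0639 0.0689] -0.27 0.02
0.507 18 [0.0651 0.0673] -0.27 0.02
0.517 22 [0.0652 0.0693] -0.27 0.02
0.527 21 [0.0651 0.0671] -0.27 0.02
0.537 20 [0.0656 0.0679] -0.27 0.02
0.547 19 [0.0647 0.0683] -0.269 0.02
0.557 18 [0.065  0.0685] -0.27 0.019
0.567 18 [0.0653 0.0678] -0.27 0.019
0.577 20 [0.0654 0.0687] -0.269 0.019
0.587 19 [0.0654 0.0673] -0.271 0.019
0.597 19 [0.0642 0.0677] -0.27 0.019
0.607 19 [0.0649 0.0683] -0.27 0.019
0.617 20 [0.0659 0.0694] -0.269 0.019
0.627 380 [0.0
[... 642 characters left out ...]
0675] -0.27 0.02
0.508 25 [0.0629 0.067 ] -0.268 0.022
0.518 17 [0.0643 0.0676] -0.271 0.022
0.528 12 [0.0647 0.0682] 0.013 0.023
0.538 14 [0.0639 0.0657] 0.011 0.021
0.548 14 [0.0648 0.0683] 0.013 0.021
0.558 13 [0.0631 0.0665] 0.013 0.021
0.568 15 [0.0639 0.0666] 0.013 0.022
0.578 14 [0.0645 0.0664] 0.014 0.022
0.588 15 [0.0638 0.0667] 0.013 0.022
0.598 15 [0.063  0.0664] 0.013 0.021
0.608 13 [0.0638 0.0673] 0.012 0.02
0.618 16 [0.0634 0.0673] 0.013 0.022
0.628 24 [0.0649 0.0814] 0.006 0.022
0.638 42 [0.0854 0.0897] -0.267 0.021
0.648 241 [0.0804 0.0886] -0.266 0.022
tcp [0.3806 0.1537 0.2832] yaw -15.23 F [ 1.01  0.3  -0.13] w 0.994 t 2.05 -> travel [18.16 46.45 13.27] len 51.6 roll -32.0
```

>>> arm_command(rows=[{"travel": [1.8,4.6,0],"roll": -3,"fingers": 100},{"travel": [3.6,9.2,0],"roll": -6,"fingers": 100},{"travel": [5.4,13.8,0],"roll": -9,"fingers": 100},{"travel": [7.2,18.4,0],"roll": -12,"fingers": 100},{"travel": [9,23,0],"roll": -16,"fingers": 100},{"travel": [10.8,27.6,3],"roll": -20,"fingers": 100},{"travel": [12.6,32.2,6],"roll": -24,"fingers": 100},{"travel": [14.4,36.8,9],"roll": -28,"fingers": 100},{"travel": [16.2,41.4,11],"roll": -32,"fingers": 100},{"travel": [17.5,45.5,13],"roll": -32,"fingers": 100}])

```text
time_s: 3.05
tcp_pos: [0.4278, -0.3098, 0.1618]
ee_rot: [[0.957, 0.289, 0.001], [0.289, -0.957, -0.0], [0.0, 0.0, -1.0]]
wrist_force: [0.6, 0.7, 0.5]
gripper_width: 1.001
```

```bash
cat > b.py <<'E'
from h import *
s=sense();im,d=capture('wrist');save('w1',im);P=cloud(d,cam('wrist',s))
for r in cut_out('wrist','buckle_center'):
    m=r['mask']&(d>0);p=P[m];c,(w,h),a=cv2.minAreaRect((p[:,:2]*1000).astype(np.float32))
    print(r['p'],p.mean(0).round(4),np.round(c,1),round(w),round(h),a,np.median(p[:,2]),np.median(cv2.cvtColor(im,cv2.COLOR_RGB2HSV)[m],0))
to((.434,-.342,.1),16.8)
E
python3 b.py
```

```text
0.63 [ 0.2864 -0.3503  0.01  ] [ 285.9 -350.3] 41 66 18.48380470275879 0.010061365560351032 [ 15. 154. 109.]
0.62 [ 0.4375 -0.3438  0.0096] [ 433.8 -346.1] 82 54 15.175586700439453 0.009574974009185444 [130.   8. 154.]
0.61 [ 0.5448 -0.2666  0.0097] [ 546.6 -265.7] 54 78 53.60074234008789 0.009619976083304588 [ 13. 192. 233.]
tcp [ 0.426  -0.3113  0.1587] yaw 16.36 F [-0.97  0.79  0.14] w 1.0 t 3.15 -> travel [-0.07  3.19  5.86] len 6.7 roll -0.4
```

>>> arm_command(rows=[{"travel": [-0.05,1.7,4],"roll": 0,"fingers": 100},{"travel": [-0.1,3.4,8],"roll": 0.4,"fingers": 100},{"travel": [-0.1,3.4,9],"roll": 0.4,"fingers": 100},{"travel": [-0.1,3.4,9],"roll": 0.4,"fingers": 100}])

```text
time_s: 3.55
tcp_pos: [0.4355, -0.34, 0.0713]
ee_rot: [[0.96, 0.281, -0.004], [0.281, -0.96, 0.002], [-0.003, -0.003, -1.0]]
wrist_force: [-0.1, -0.3, -0.1]
gripper_width: 0.996
```

Run:
```python
exec(open('b.py').read().replace('w1','w2').replace('(.434,-.342,.1),16.8','(.4345,-.344,.014),16'))
```

```text
0.94 [ 0.5342 -0.266   0.0095] [ 547.6 -265.3] 56 79 53.958499908447266 0.009539764052313632 [ 13. 189. 238.]
0.81 [ 0.325  -0.3329  0.0069] [ 322.4 -326.5] 11 46 23.46079444885254 0.007584834552523123 [  1. 205. 104.]
0.7 [ 0.4385 -0.3438  0.0096] [ 433.7 -345.2] 82 54 14.957247734069824 0.009541496654090334 [130.   8. 101.]
tcp [ 0.4375 -0.3405  0.0742] yaw 16.39 F [0.37 0.97 0.68] w 0.997 t 3.65 -> travel [-0.39  0.24  6.02] len 6.0 roll 0.4
```

View pics/w2.png

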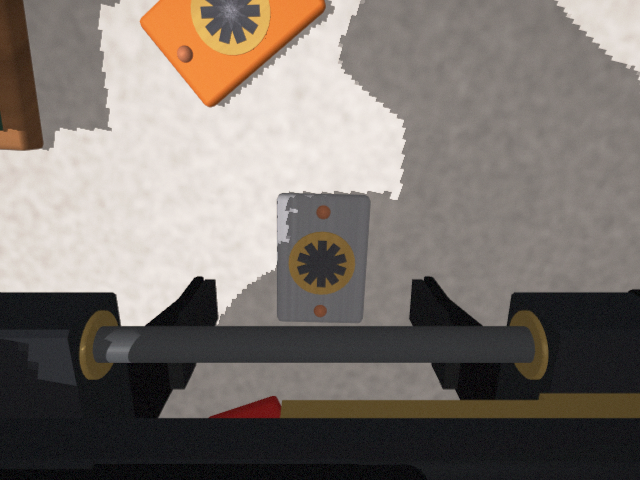

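The steel buckle sits between the jaws at (322,258), slightly right of their centre. Next I descend and grip.

>>> arm_command(rows=[{"travel": [-0.35,0.4,2],"roll": 1,"fingers": 100},{"travel": [-0.35,0.4,4],"roll": 1,"fingers": 100},{"travel": [-0.35,0.4,5.4],"roll": 1,"fingers": 100},{"travel": [-0.35,0.4,5.9],"roll": 1,"fingers": 100},{"travel": [-0.35,0.4,5.9],"roll": 1,"fingers": 40},{"travel": [-0.35,0.4,5.9],"roll": 1,"fingers": 30},{"travel": [-0.35,0.4,5.9],"roll": 1,"fingers": 30},{"travel": [-0.35,0.4,5.9],"roll": 1,"fingers": 30},{"travel": [-0.35,0.4,5.9],"roll": 1,"fingers": 30},{"travel": [-0.35,0.4,5.9],"roll": 1,"fingers": 30}])

```text
time_s: 4.65
tcp_pos: [0.4344, -0.3456, 0.0139]
ee_rot: [[0.964, 0.264, 0.0], [0.264, -0.964, -0.0], [0.0, 0.0, -1.0]]
wrist_force: [0.8, 0.8, 2.5]
gripper_width: 0.592
```

>>> arm_command(rows=[{"travel": [0,0,-2],"roll": 0,"fingers": 30},{"travel": [0,0,-5],"roll": 0,"fingers": 30},{"travel": [0,0,-9],"roll": 0,"fingers": 30},{"travel": [0,0,-13],"roll": 0,"fingers": 30},{"travel": [2,-4,-15],"roll": 0.5,"fingers": 30},{"travel": [4.2,-7.6,-16],"roll": 1,"fingers": 30},{"travel": [6.4,-11.4,-16],"roll": 1.5,"fingers": 30},{"travel": [8.5,-15.2,-16],"roll": 1.8,"fingers": 30},{"travel": [10.6,-19,-16],"roll": 1.8,"fingers": 30},{"travel": [12.7,-22.8,-16],"roll": 1.8,"fingers": 30}])

```text
time_s: 5.65
tcp_pos: [0.4963, -0.0904, 0.1734]
ee_rot: [[0.972, 0.233, -0.0], [0.233, -0.972, 0.0], [-0.0, -0.0, -1.0]]
wrist_force: [0.7, -1.3, -1.1]
gripper_width: 0.589
```

Run:
```python
from h import *
s=sense();im,d=capture('wrist');save('w3',im)
to((.519,-.0024,.1),13.5)
```

```text
tcp [ 0.4983 -0.086   0.1736] yaw 13.77 F [ 0.6   3.24 -1.75] w 0.594 t 5.7 -> travel [ 3.98 -7.62  7.37] len 11.3 roll 0.3
```

View pics/w3.png

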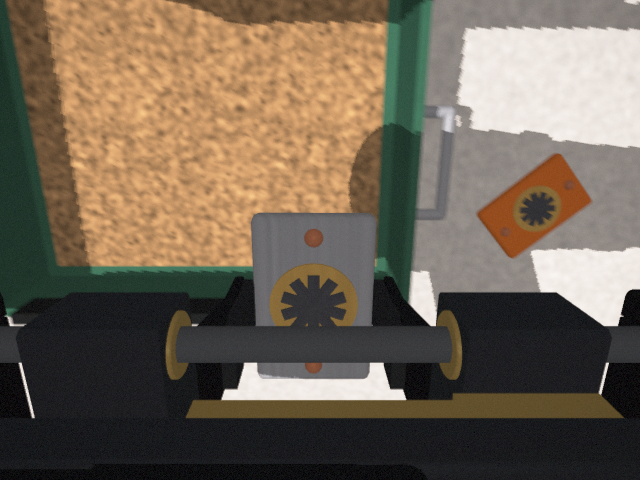

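The buckle is held square at (313,305). The case interior is empty and lines up with the tool's axes. Next I move over it and lower.

>>> arm_command(rows=[{"travel": [1.5,-2.8,0],"roll": 0.3,"fingers": 30},{"travel": [3,-5.6,0],"roll": 0.3,"fingers": 30},{"travel": [4,-7.6,0],"roll": 0.3,"fingers": 30},{"travel": [4,-7.6,3],"roll": 0.3,"fingers": 30},{"travel": [4,-7.6,6],"roll": 0.3,"fingers": 30},{"travel": [4,-7.6,9],"roll": 0.3,"fingers": 30},{"travel": [4,-7.6,11],"roll": 0.3,"fingers": 30},{"travel": [4,-7.6,12.3],"roll": 0.3,"fingers": 30},{"travel": [4,-7.6,12.7],"roll": 0.3,"fingers": 30},{"travel": [4,-7.6,12.7],"roll": 0.3,"fingers": 30}])

```text
time_s: 6.7
tcp_pos: [0.5173, -0.009, 0.046]
ee_rot: [[0.974, 0.229, -0.001], [0.229, -0.974, -0.0], [-0.002, 0.0, -1.0]]
wrist_force: [0.5, -0.6, -1.2]
gripper_width: 0.59
```

Run:
```python
from h import *
to((.519,-.0024,.036),13.5)
```

```text
tcp [ 0.5173 -0.009   0.046 ] yaw 13.21 F [ 0.53 -0.6  -1.17] w 0.59 t 6.7 -> travel [ 0.31 -0.6   1.  ] len 1.2 roll -0.3
```

>>> arm_command(rows=[{"travel": [0,0,0.2],"roll": 0,"fingers": 30},{"travel": [0,0,0.4],"roll": 0,"fingers": 30},{"travel": [0,0,0.6],"roll": 0,"fingers": 30},{"travel": [0,0,0.75],"roll": 0,"fingers": 30},{"travel": [0,0,0.85],"roll": 0,"fingers": 30},{"travel": [0,0,0.85],"roll": 0,"fingers": 30}])

```text
time_s: 7.3
tcp_pos: [0.5176, -0.0088, 0.038]
ee_rot: [[0.974, 0.229, -0.0], [0.229, -0.974, -0.0], [-0.0, 0.0, -1.0]]
wrist_force: [0.3, 0.2, -1.1]
gripper_width: 0.592
```

>>> arm_command(rows=[{"travel": [0,0,0.1],"roll": 0,"fingers": 30},{"travel": [0,0,0.2],"roll": 0,"fingers": 30},{"travel": [0,0,0.2],"roll": 0,"fingers": 30}])

```text
time_s: 7.6
tcp_pos: [0.5176, -0.0089, 0.0359]
ee_rot: [[0.974, 0.229, -0.0], [0.229, -0.974, -0.0], [-0.0, 0.0, -1.0]]
wrist_force: [0.5, 0.3, -0.9]
gripper_width: 0.595
```

>>> arm_command(rows=[{"travel": [0,0,0.07],"roll": 0,"fingers": 30},{"travel": [0,0,0.07],"roll": 0,"fingers": 30}])

```text
time_s: 7.8
tcp_pos: [0.5176, -0.0088, 0.0353]
ee_rot: [[0.974, 0.229, -0.0], [0.229, -0.974, -0.0], [-0.0, -0.0, -1.0]]
wrist_force: [0.3, -0.4, -1.0]
gripper_width: 0.589
```

>>> arm_command(rows=[{"travel": [0,0,0.05],"roll": 0,"fingers": 30},{"travel": [0,0,0.1],"roll": 0,"fingers": 30},{"travel": [0,0,0.1],"roll": 0,"fingers": 30}])

```text
time_s: 8.1
tcp_pos: [0.5176, -0.0089, 0.0343]
ee_rot: [[0.974, 0.229, -0.0], [0.229, -0.974, -0.0], [-0.0, 0.0, -1.0]]
wrist_force: [0.9, 0.1, -1.4]
gripper_width: 0.59
```

>>> arm_command(rows=[{"travel": [0,0,0.05],"roll": 0,"fingers": 30},{"travel": [0,0,0.05],"roll": 0,"fingers": 30}])

```text
time_s: 8.3
tcp_pos: [0.5177, -0.0088, 0.0342]
ee_rot: [[0.973, 0.229, 0.0], [0.229, -0.973, -0.0], [0.0, 0.0, -1.0]]
wrist_force: [-0.5, 0.4, 2.7]
gripper_width: 0.591
```

>>> arm_command(rows=[{"travel": [0,0,0],"roll": 0,"fingers": 62},{"travel": [0,0,0],"roll": 0,"fingers": 66},{"travel": [0,0,0],"roll": 0,"fingers": 75},{"travel": [0,0,0],"roll": 0,"fingers": 80},{"travel": [0,0,-1],"roll": 0,"fingers": 80},{"travel": [0,0,-3],"roll": 0,"fingers": 80},{"travel": [0,0,-6],"roll": 0,"fingers": 80},{"travel": [0,0,-9],"roll": 0,"fingers": 80},{"travel": [0,0,-12],"roll": 0,"fingers": 80},{"travel": [-3,0,-15],"roll": 0,"fingers": 80}])

```text
time_s: 9.3
tcp_pos: [0.491, -0.0152, 0.1861]
ee_rot: [[0.973, 0.229, 0.004], [0.229, -0.973, -0.0], [0.003, 0.001, -1.0]]
wrist_force: [-0.8, 0.0, 0.3]
gripper_width: 0.799
```

Run:
```python
from h import *
s=sense();im,d=capture('wrist');save('w4',im);P=cloud(d,cam('wrist',s))
for r in cut_out('wrist','buckle_center'):
    p=P[r['mask']&(d>0)];U,S,V=np.linalg.svd(p-p.mean(0),full_matrices=False);print(r['p'],p.mean(0).round(4),V[2])
to((.5,0,.2),13.5)
# lid geometry from scene cloud, in case frame
P2=np.load('P2.npy');y=np.radians(13.5);c=np.array([.5385,.0023,.0145])
R=np.array([[np.cos(y),-np.sin(y),0],[np.sin(y),np.cos(y),0],[0,0,1]])
for n,Q in(('top',np.load('P.npy')),('scene',P2)):
    q=(Q.reshape(-1,3)-c)@R;q=q[(abs(q[:,1])<.13)&(q[:,2]>.09)&(q[:,2]<.33)&(abs(q[:,0]-.14)<.08)]
    for z in np.arange(.09,.33,.03):
        k=(q[:,2]>=z)&(q[:,2]<z+.03)
        if k.sum()>3:print(n,round(z+.015,3),k.sum(),np.percentile(q[k,0],[5,50,95]).round(4))
    print(q[:,2].max())
```

```text
0.72 [ 0.5441 -0.2579  0.0094] [0.01564531 0.05401143 0.99841774]
0.62 [ 0.5208 -0.0084  0.0299] [ 3.98682786e-03 -8.30663570e-04  9.99991708e-01]
tcp [ 0.4884 -0.0159  0.1887] yaw 13.23 F [ 1.1  -0.69  0.4 ] w 0.802 t 9.4 -> travel [ 1.5  -1.28 -1.11] len 2.3 roll -0.3
top 0.105 173 [0.1055 0.1079 0.1107]
top 0.135 186 [0.0995 0.1019 0.1047]
top 0.165 200 [0.0937 0.0962 0.0989]
top 0.195 226 [0.0878 0.0903 0.0931]
top 0.225 241 [0.082  0.0844 0.0873]
top 0.255 272 [0.0761 0.0788 0.0813]
top 0.285 848 [0.0708 0.0742 0.0813]
top 0.315 197 [0.0724 0.0776 0.0812]
0.3033021596962607
scene 0.105 372 [0.118  0.1209 0.1238]
scene 0.135 397 [0.1122 0.1151 0.118 ]
scene 0.165 418 [0.1064 0.1091 0.1121]
scene 0.195 443 [0.1004 0.1033 0.1061]
scene 0.225 452 [0.0945 0.0974 0.1004]
scene 0.255 483 [0.0888 0.0917 0.0946]
scene 0.285 806 [0.0733 0.0842 0.0884]
scene 0.315 57 [0.0762 0.0806 0.0832]
0.30237503442412744
```

View pics/w4.png

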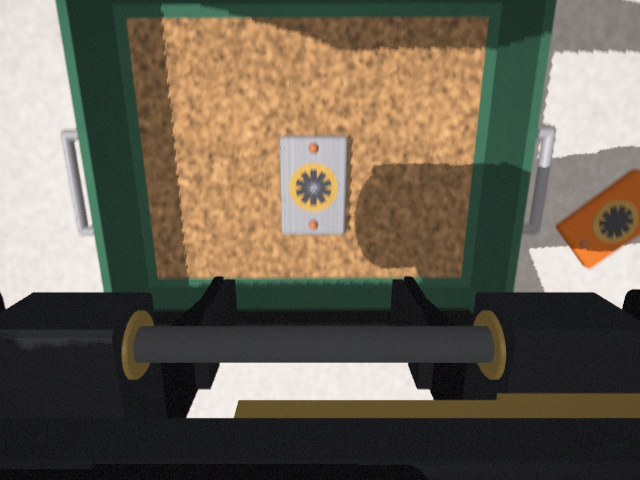

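The buckle lies flat on the cork at (313,185), released and well inside. The lid leans about 1.38 rad. Next I go up and over it with the fingers shut, and come down behind its outer face.

>>> arm_command(rows=[{"travel": [0,0,-4],"roll": -0.3,"fingers": 0},{"travel": [0,0,-8],"roll": -0.3,"fingers": 0},{"travel": [0,0,-12],"roll": -0.3,"fingers": 0},{"travel": [0,-0.3,-16],"roll": -0.3,"fingers": 0},{"travel": [0,-0.6,-20],"roll": -0.3,"fingers": 0},{"travel": [2,-0.6,-22],"roll": -0.3,"fingers": 0},{"travel": [6,-0.6,-22],"roll": -0.3,"fingers": 0},{"travel": [10,-0.6,-22],"roll": -0.3,"fingers": 0},{"travel": [14,-0.6,-22],"roll": -0.3,"fingers": 0},{"travel": [18.5,-0.6,-22],"roll": -0.3,"fingers": 0}])

```text
time_s: 10.4
tcp_pos: [0.6683, 0.0327, 0.4041]
ee_rot: [[0.972, 0.234, 0.0], [0.234, -0.972, 0.0], [0.0, -0.0, -1.0]]
wrist_force: [0.9, 0.7, 1.0]
gripper_width: 0.023
```

```bash
cat >> h.py <<'E'
C=np.array([.5385,.0023,.014]);Y=np.radians(13.5)
RC=np.array([[np.cos(Y),-np.sin(Y),0],[np.sin(Y),np.cos(Y),0],[0,0,1]])
def W(x,y,z): return C+RC@np.array([x,y,z])
def tcp_c(th,r=.222): # TCP (case frame x,z) so that the tip's front edge is on the outer face
    return (.115-r*np.cos(th)+.013*np.sin(th)+.0095, .066+r*np.sin(th)+.013*np.cos(th)+.011)
E
python3 - <<'E'
from h import *
s=sense();print(RC.T@(s['tcp_pos']-C),s['joints'],tcp_c(1.378));x,z=tcp_c(1.378)
to(W(x+.03,0,z),13.5)
E
```

```text
[ 0.13331394 -0.00077465  0.39010342] [ 1.66141328e+01  2.38586969e+01  2.68958014e+01 -3.43852781e-03
 -9.30271790e+01  8.69011204e+01] (np.float64(0.09472301668385578), np.float64(0.29737770137786185))
tcp [0.6683 0.0327 0.4041] yaw 13.52 F [0.9  0.72 1.05] w 0.023 t 10.4 -> travel [-0.86 -0.08  9.27] len 9.3 roll 0.0
```

>>> arm_command(rows=[{"travel": [0,-0.1,3],"roll": 0,"fingers": 0},{"travel": [0,-0.1,6],"roll": 0,"fingers": 0},{"travel": [0,-0.1,8],"roll": 0,"fingers": 0},{"travel": [0,-0.1,9.3],"roll": 0,"fingers": 0},{"travel": [-0.8,-0.1,9.3],"roll": 0,"fingers": 0},{"travel": [-1.6,-0.1,9.3],"roll": 0,"fingers": 0},{"travel": [-2.2,-0.1,9.3],"roll": 0,"fingers": 0},{"travel": [-2.6,-0.1,9.3],"roll": 0,"fingers": 0},{"travel": [-2.8,-0.1,9.3],"roll": 0,"fingers": 0},{"travel": [-2.8,-0.1,9.3],"roll": 0,"fingers": 0}])

```text
time_s: 11.4
tcp_pos: [0.6396, 0.0268, 0.3117]
ee_rot: [[0.972, 0.234, 0.001], [0.234, -0.972, 0.0], [0.001, -0.0, -1.0]]
wrist_force: [0.3, 0.6, 0.3]
gripper_width: 0.007
```

Run:
```python
from h import *
im,d=capture('scene');save('s2',im[60:340,180:460])
s=sense();print(RC.T@(s['tcp_pos']-C));x,z=tcp_c(1.378)
to(W(x,0,z),13.5)
```

```text
[1.04197360e-01 2.64228447e-04 2.97380961e-01]
tcp [0.6398 0.0269 0.3114] yaw 13.52 F [ 0.54 -0.37  0.07] w 0.005 t 11.45 -> travel [-0.95  0.03 -0.  ] len 0.9 roll 0.0
```

View pics/s2.png

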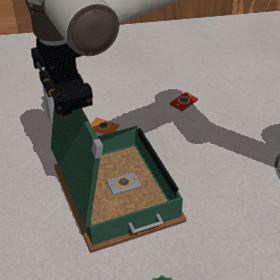

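The crop shows the gripper behind the lid's top edge at (70,95) and the buckle lying in the case at (124,183). Next I ease into contact.

>>> arm_command(rows=[{"travel": [-0.3,0,0],"roll": 0,"fingers": 0},{"travel": [-0.55,0,0],"roll": 0,"fingers": 0},{"travel": [-0.75,0,0],"roll": 0,"fingers": 0},{"travel": [-0.75,0,0],"roll": 0,"fingers": 0}])

```text
time_s: 11.85
tcp_pos: [0.6323, 0.025, 0.3109]
ee_rot: [[0.972, 0.234, -0.0], [0.234, -0.972, -0.0], [-0.0, 0.0, -1.0]]
wrist_force: [0.4, 0.7, -0.6]
gripper_width: 0.008
```

>>> arm_command(rows=[{"travel": [-0.15,0,0],"roll": 0,"fingers": 0},{"travel": [-0.3,0,0],"roll": 0,"fingers": 0},{"travel": [-0.4,0,0],"roll": 0,"fingers": 0}])

```text
time_s: 12.15
tcp_pos: [0.6302, 0.0246, 0.3109]
ee_rot: [[0.972, 0.234, 0.004], [0.234, -0.972, 0.001], [0.005, 0.0, -1.0]]
wrist_force: [5.6, 0.4, -3.2]
gripper_width: 0.006
```

Run:
```python
from h import *
a=1.375
for n,st in ((10,.03),(10,.03),(10,.03),(10,.02)):
    p0=np.array(tcp_c(a))
    print('from',round(a,3),[ [round(float(v),2) for v in (np.array(tcp_c(a-st*k))-p0)*[100,-100]] for k in range(1,n+1)])
    a-=n*st
to(W(.0947,0,.297),13.5)
```

```text
from 1.375 [[-0.66, 0.1], [-1.32, 0.22], [-1.97, 0.36], [-2.62, 0.52], [-3.26, 0.7], [-3.89, 0.9], [-4.53, 1.12], [-5.15, 1.35], [-5.77, 1.61], [-6.37, 1.88]]
from 1.075 [[-0.6, 0.29], [-1.19, 0.6], [-1.77, 0.93], [-2.34, 1.27], [-2.9, 1.63], [-3.45, 2.01], [-3.99, 2.41], [-4.52, 2.82], [-5.03, 3.24], [-5.53, 3.68]]
from 0.775 [[-0.49, 0.46], [-0.96, 0.93], [-1.42, 1.41], [-1.86, 1.91], [-2.29, 2.42], [-2.71, 2.94], [-3.1, 3.48], [-3.48, 4.03], [-3.85, 4.58], [-4.2, 5.15]]
from 0.475 [[-0.22, 0.39], [-0.44, 0.77], [-0.64, 1.17], [-0.84, 1.57], [-1.03, 1.97], [-1.22, 2.37], [-1.39, 2.78], [-1.56, 3.2], [-1.72, 3.61], [-1.87, 4.03]]
tcp [0.6302 0.0246 0.3109] yaw 13.52 F [ 5.6   0.38 -3.18] w 0.006 t 12.15 -> travel [ 0.03  0.03 -0.01] len 0.0 roll 0.0
```

>>> arm_command(rows=[{"travel": [-0.66,0,0.1],"roll": 0,"fingers": 0},{"travel": [-1.32,0,0.22],"roll": 0,"fingers": 0},{"travel": [-1.97,0,0.36],"roll": 0,"fingers": 0},{"travel": [-2.62,0,0.52],"roll": 0,"fingers": 0},{"travel": [-3.26,0,0.7],"roll": 0,"fingers": 0}])

```text
time_s: 12.65
tcp_pos: [0.5988, 0.0171, 0.3042]
ee_rot: [[0.972, 0.234, 0.006], [0.234, -0.972, 0.001], [0.006, 0.0, -1.0]]
wrist_force: [5.2, 1.3, -1.9]
gripper_width: 0.006
```

```bash
cat > lid.py <<'E'
from h import *
from scipy.optimize import least_squares
s=sense();q=RC.T@(s['tcp_pos']-C)
r=least_squares(lambda v:np.array(tcp_c(*v))-q[[0,2]],[.9,.22]);F=RC.T@s['wrist_force']
print('case',q.round(4),'theta,r if touching',r.x.round(3),'F case',F.round(1),np.linalg.norm(F).round(1),s['time_s'])
E
python3 lid.py
```

```text
case [0.062  0.0003 0.2902] theta,r if touching [1.227 0.222] F case [ 5.4  0.  -1.9] 5.7 12.65
```

>>> arm_command(rows=[{"travel": [-0.63,0,0.2],"roll": 0,"fingers": 0},{"travel": [-1.27,0,0.42],"roll": 0,"fingers": 0},{"travel": [-1.89,0,0.65],"roll": 0,"fingers": 0},{"travel": [-2.51,0,0.91],"roll": 0,"fingers": 0},{"travel": [-3.11,0,1.18],"roll": 0,"fingers": 0},{"travel": [-3.71,0,1.47],"roll": 0,"fingers": 0},{"travel": [-4.3,0,1.78],"roll": 0,"fingers": 0},{"travel": [-4.88,0,2.11],"roll": 0,"fingers": 0},{"travel": [-5.45,0,2.45],"roll": 0,"fingers": 0},{"travel": [-6.01,0,2.81],"roll": 0,"fingers": 0}])

```text
time_s: 13.65
tcp_pos: [0.5404, 0.0031, 0.2768]
ee_rot: [[0.972, 0.234, 0.006], [0.234, -0.972, 0.001], [0.006, 0.0, -1.0]]
wrist_force: [5.2, 2.0, 0.3]
gripper_width: 0.004
```

```bash
python3 lid.py
```

```text
case [0.002  0.0004 0.2628] theta,r if touching [0.929 0.222] F case [5.5 0.7 0.3] 5.5 13.65
```

>>> arm_command(rows=[{"travel": [-0.55,0,0.38],"roll": 0,"fingers": 0},{"travel": [-1.09,0,0.78],"roll": 0,"fingers": 0},{"travel": [-1.62,0,1.19],"roll": 0,"fingers": 0},{"travel": [-2.13,0,1.61],"roll": 0,"fingers": 0},{"travel": [-2.63,0,2.05],"roll": 0,"fingers": 0},{"travel": [-3.12,0,2.51],"roll": 0,"fingers": 0},{"travel": [-3.59,0,2.98],"roll": 0,"fingers": 0},{"travel": [-4.05,0,3.46],"roll": 0,"fingers": 0},{"travel": [-4.49,0,3.96],"roll": 0,"fingers": 0},{"travel": [-4.92,0,4.47],"roll": 0,"fingers": 0}])

```text
time_s: 14.65
tcp_pos: [0.4901, -0.0091, 0.2307]
ee_rot: [[0.972, 0.234, -0.0], [0.234, -0.972, -0.0], [-0.0, 0.0, -1.0]]
wrist_force: [3.4, 1.0, 1.0]
gripper_width: 0.004
```

```bash
python3 lid.py
```

```text
case [-4.970e-02  2.000e-04  2.167e-01] theta,r if touching [0.618 0.223] F case [3.6 0.2 1. ] 3.7 14.65
```

>>> arm_command(rows=[{"travel": [-0.42,0,0.52],"roll": 0,"fingers": 0},{"travel": [-0.81,0,1.06],"roll": 0,"fingers": 0},{"travel": [-1.19,0,1.61],"roll": 0,"fingers": 0},{"travel": [-1.56,0,2.16],"roll": 0,"fingers": 0},{"travel": [-1.91,0,2.73],"roll": 0,"fingers": 0},{"travel": [-2.13,0,3.12],"roll": 0,"fingers": 0},{"travel": [-2.35,0,3.5],"roll": 0,"fingers": 0},{"travel": [-2.55,0,3.9],"roll": 0,"fingers": 0},{"travel": [-2.75,0,4.3],"roll": 0,"fingers": 0},{"travel": [-2.94,0,4.7],"roll": 0,"fingers": 0}])

```text
time_s: 15.65
tcp_pos: [0.4616, -0.016, 0.1837]
ee_rot: [[0.972, 0.234, -0.001], [0.234, -0.972, -0.0], [-0.001, 0.0, -1.0]]
wrist_force: [1.2, -0.2, 2.5]
gripper_width: 0.005
```

```bash
python3 lid.py
python3 - <<'E'
from h import *
a=.375
for n,st in ((10,.02),(10,.01),(10,.004)):
    p0=np.array(tcp_c(a))
    print('from',round(a,3),[ [round(float(v),2) for v in (np.array(tcp_c(a-st*k))-p0)*[100,-100]] for k in range(1,n+1)])
    a-=n*st
E
```

```text
case [-0.079   0.0002  0.1697] theta,r if touching [0.369 0.223] F case [ 1.1 -0.5  2.5] 2.8 15.65
from 0.375 [[-0.18, 0.41], [-0.36, 0.81], [-0.52, 1.23], [-0.68, 1.64], [-0.83, 2.06], [-0.97, 2.48], [-1.11, 2.91], [-1.23, 3.33], [-1.35, 3.76], [-1.45, 4.2]]
from 0.175 [[-0.05, 0.22], [-0.1, 0.43], [-0.14, 0.65], [-0.19, 0.87], [-0.23, 1.09], [-0.27, 1.31], [-0.31, 1.53], [-0.34, 1.75], [-0.37, 1.97], [-0.41, 2.19]]
from 0.075 [[-0.01, 0.09], [-0.02, 0.18], [-0.03, 0.26], [-0.04, 0.35], [-0.05, 0.44], [-0.06, 0.53], [-0.07, 0.62], [-0.08, 0.71], [-0.09, 0.8], [-0.1, 0.88]]
```

>>> arm_command(rows=[{"travel": [-0.18,0,0.41],"roll": 0,"fingers": 0},{"travel": [-0.36,0,0.81],"roll": 0,"fingers": 0},{"travel": [-0.52,0,1.23],"roll": 0,"fingers": 0},{"travel": [-0.68,0,1.64],"roll": 0,"fingers": 0},{"travel": [-0.83,0,2.06],"roll": 0,"fingers": 0},{"travel": [-0.97,0,2.48],"roll": 0,"fingers": 0},{"travel": [-1.11,0,2.91],"roll": 0,"fingers": 0},{"travel": [-1.23,0,3.33],"roll": 0,"fingers": 0},{"travel": [-1.35,0,3.76],"roll": 0,"fingers": 0},{"travel": [-1.45,0,4.2],"roll": 0,"fingers": 0}])

```text
time_s: 16.65
tcp_pos: [0.4478, -0.0193, 0.1417]
ee_rot: [[0.972, 0.234, -0.0], [0.234, -0.972, -0.0], [-0.0, 0.0, -1.0]]
wrist_force: [-0.4, -0.0, 2.4]
gripper_width: 0.005
```

>>> arm_command(rows=[{"travel": [-0.05,0,0.22],"roll": 0,"fingers": 0},{"travel": [-0.1,0,0.43],"roll": 0,"fingers": 0},{"travel": [-0.14,0,0.65],"roll": 0,"fingers": 0},{"travel": [-0.19,0,0.87],"roll": 0,"fingers": 0},{"travel": [-0.23,0,1.09],"roll": 0,"fingers": 0},{"travel": [-0.27,0,1.31],"roll": 0,"fingers": 0},{"travel": [-0.31,0,1.53],"roll": 0,"fingers": 0},{"travel": [-0.34,0,1.75],"roll": 0,"fingers": 0},{"travel": [-0.37,0,1.97],"roll": 0,"fingers": 0},{"travel": [-0.41,0,2.19],"roll": 0,"fingers": 0}])

```text
time_s: 17.65
tcp_pos: [0.4439, -0.0202, 0.12]
ee_rot: [[0.972, 0.234, 0.0], [0.234, -0.972, -0.0], [-0.0, 0.0, -1.0]]
wrist_force: [0.5, -0.9, 2.2]
gripper_width: 0.009
```

```bash
python3 lid.py
```

```text
case [-0.0972  0.0002  0.106 ] theta,r if touching [0.072 0.223] F case [ 0.2 -1.   2.2] 2.5 17.65
```

>>> arm_command(rows=[{"travel": [-0.01,0,0.1],"roll": 0,"fingers": 0},{"travel": [-0.02,0,0.2],"roll": 0,"fingers": 0},{"travel": [-0.03,0,0.3],"roll": 0,"fingers": 0},{"travel": [-0.03,0,0.3],"roll": 0,"fingers": 0}])

```text
time_s: 18.05
tcp_pos: [0.4435, -0.0203, 0.117]
ee_rot: [[0.972, 0.234, -0.0], [0.234, -0.972, -0.0], [-0.0, -0.0, -1.0]]
wrist_force: [0.0, 0.7, 0.5]
gripper_width: 0.008
```

>>> arm_command(rows=[{"travel": [-0.01,0,0.1],"roll": 0,"fingers": 0},{"travel": [-0.01,0,0.15],"roll": 0,"fingers": 0},{"travel": [-0.01,0,0.15],"roll": 0,"fingers": 0}])

```text
time_s: 18.35
tcp_pos: [0.4434, -0.0203, 0.1156]
ee_rot: [[0.972, 0.234, -0.0], [0.234, -0.972, -0.0], [-0.0, -0.0, -1.0]]
wrist_force: [0.0, -0.5, 0.8]
gripper_width: 0.005
```

>>> arm_command(rows=[{"travel": [-0.01,0,0.05],"roll": 0,"fingers": 0},{"travel": [-0.01,0,0.1],"roll": 0,"fingers": 0},{"travel": [-0.01,0,0.1],"roll": 0,"fingers": 0}])

```text
time_s: 18.65
tcp_pos: [0.4433, -0.0203, 0.1146]
ee_rot: [[0.972, 0.234, -0.0], [0.234, -0.972, -0.0], [-0.0, -0.0, -1.0]]
wrist_force: [-0.0, 0.4, 1.4]
gripper_width: 0.004
```

>>> arm_command(rows=[{"travel": [0,0,0.05],"roll": 0,"fingers": 0},{"travel": [0,0,0.1],"roll": 0,"fingers": 0},{"travel": [0,0,0.1],"roll": 0,"fingers": 0}])

```text
time_s: 18.95
tcp_pos: [0.4432, -0.0204, 0.1137]
ee_rot: [[0.972, 0.234, -0.001], [0.234, -0.972, -0.0], [-0.001, 0.0, -1.0]]
wrist_force: [-0.3, 0.5, 4.3]
gripper_width: 0.006
```

>>> arm_command(rows=[{"travel": [0,0,0.05],"roll": 0,"fingers": 0},{"travel": [0,0,0.1],"roll": 0,"fingers": 0},{"travel": [0,0,0.1],"roll": 0,"fingers": 0}])

```text
time_s: 19.25
tcp_pos: [0.4432, -0.0204, 0.1132]
ee_rot: [[0.972, 0.234, -0.0], [0.234, -0.972, -0.0], [-0.0, 0.0, -1.0]]
wrist_force: [-1.5, 1.4, 7.7]
gripper_width: 0.001
```

>>> arm_command(rows=[{"travel": [0,0,0.05],"roll": 0,"fingers": 0},{"travel": [0,0,0.1],"roll": 0,"fingers": 0},{"travel": [0,0,0.1],"roll": 0,"fingers": 0}])

```text
time_s: 19.55
tcp_pos: [0.4432, -0.0204, 0.1127]
ee_rot: [[0.972, 0.234, -0.001], [0.234, -0.972, -0.0], [-0.001, 0.0, -1.0]]
wrist_force: [-4.4, 1.2, 11.0]
gripper_width: 0.005
```

```bash
python3 lid.py
```

```text
case [-0.098   0.0002  0.0987] theta,r if touching [0.039 0.223] F case [-3.9  2.2 11. ] 11.9 19.55
```

>>> arm_command(rows=[{"travel": [-0.03,0,0.04],"roll": 0,"fingers": 0},{"travel": [-0.05,0,0.08],"roll": 0,"fingers": 0},{"travel": [-0.05,0,0.08],"roll": 0,"fingers": 0}])

```text
time_s: 19.85
tcp_pos: [0.4432, -0.0204, 0.1124]
ee_rot: [[0.972, 0.234, 0.001], [0.234, -0.972, -0.0], [0.001, 0.0, -1.0]]
wrist_force: [-5.3, 1.5, 15.5]
gripper_width: 0.0
```

>>> arm_command(rows=[{"travel": [0,0,0],"roll": 0,"fingers": 0},{"travel": [0,0,0],"roll": 0,"fingers": 0},{"travel": [0,0,0],"roll": 0,"fingers": 0}])

```text
time_s: 20.15
tcp_pos: [0.4432, -0.0204, 0.1124]
ee_rot: [[0.972, 0.234, 0.001], [0.234, -0.972, -0.0], [0.001, 0.0, -1.0]]
wrist_force: [-6.0, 1.5, 14.4]
gripper_width: 0.009
```

>>> arm_command(rows=[{"travel": [0,0,0],"roll": 0,"fingers": 0},{"travel": [0,0,0],"roll": 0,"fingers": 0},{"travel": [0,0,0],"roll": 0,"fingers": 0}])

```text
time_s: 20.45
tcp_pos: [0.4432, -0.0204, 0.1124]
ee_rot: [[0.972, 0.234, 0.001], [0.234, -0.972, -0.0], [0.001, 0.0, -1.0]]
wrist_force: [-3.8, 1.3, 14.5]
gripper_width: 0.006
```

>>> arm_command(rows=[{"travel": [0,0,0],"roll": 0,"fingers": 0},{"travel": [0,0,0],"roll": 0,"fingers": 0},{"travel": [0,0,0],"roll": 0,"fingers": 0}])

```text
time_s: 20.75
tcp_pos: [0.4432, -0.0204, 0.1124]
ee_rot: [[0.972, 0.234, 0.001], [0.234, -0.972, -0.0], [0.001, 0.0, -1.0]]
wrist_force: [-4.4, 2.5, 13.9]
gripper_width: 0.007
```

>>> arm_command(rows=[{"travel": [0,0,0],"roll": 0,"fingers": 0},{"travel": [0,0,0],"roll": 0,"fingers": 0},{"travel": [0,0,0],"roll": 0,"fingers": 0},{"travel": [0,0,0],"roll": 0,"fingers": 0}])

```text
time_s: 21.15
tcp_pos: [0.4432, -0.0204, 0.1124]
ee_rot: [[0.972, 0.234, 0.001], [0.234, -0.972, -0.0], [0.001, 0.0, -1.0]]
wrist_force: [-5.5, 2.0, 13.7]
gripper_width: 0.006
```

The press held about 14 N vertically for 1.3 s. Next I lift off and check.

>>> arm_command(rows=[{"travel": [0,0,-0.2],"roll": 0,"fingers": 0},{"travel": [0,0,-0.5],"roll": 0,"fingers": 0},{"travel": [0,0,-1.5],"roll": 0,"fingers": 0},{"travel": [0,0,-4],"roll": 0,"fingers": 0},{"travel": [0,0,-8],"roll": 0,"fingers": 0},{"travel": [0,0,-12],"roll": 0,"fingers": 0},{"travel": [-2,0,-15],"roll": 0,"fingers": 0},{"travel": [-4,0,-16],"roll": 0,"fingers": 0},{"travel": [-4,0,-16],"roll": 0,"fingers": 0},{"travel": [-4,0,-16],"roll": 0,"fingers": 0}])

```text
time_s: 22.15
tcp_pos: [0.404, -0.0298, 0.2711]
ee_rot: [[0.972, 0.234, 0.001], [0.234, -0.972, 0.001], [0.001, -0.0, -1.0]]
wrist_force: [-0.8, -0.5, 0.1]
gripper_width: 0.004
```

Run:
```python
from h import *
im,d=capture('scene');save('s3',im);Q=cloud(d,cam('scene'))
q=(Q.reshape(-1,3)-C)@RC;k=(q[:,0]>-.1)&(q[:,0]<.1)&(abs(q[:,1])<.13)&(q[:,2]>.05)&(q[:,2]<.13);q=q[k]
p=np.polyfit(q[:,0],q[:,2],1);print('lid slope',p,'theta',-np.arctan(p[0]))
for l in('ball','bottle','tray'): print(l,[(np.round(r['position'],3).tolist(),round(r['p'],2)) for r in search_frame('scene',l)])
s=sense();print(s['tcp_pos'],s['wrist_force'],s['time_s'])
```

```text
lid slope [-0.03775108  0.08330172] theta 0.03773315867435694
ball []
bottle [([0.676, -0.323, 0.095], 0.91)]
tray [([0.65, 0.37, 0.01], 0.9), ([0.482, 0.348, 0.056], 0.17)]
[ 0.40422975 -0.02971732  0.26997809] [0.37447604 0.07972266 0.46772124] 22.35
```

View pics/s3.png

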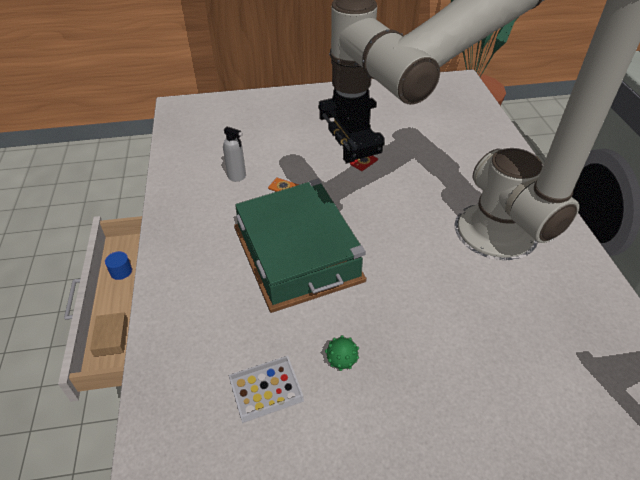

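The lid is shut at (297,240), measuring 0.038 rad. The ball (342,352), bottle (234,158) and tray (265,388) are where they were, and the arm is clear of everything.

```bash
python3 -c "
from station import finish_job; print(finish_job())"
```

```text
the job is handed in; nothing more can be done
None
```

The steel buckle is flat on the case's cork floor, and the lid is shut with its seal bedded. I handed the job in at about 22 s of the 72 s allowed; no verdict is reported.

- **Buckle:** I lowered it until the force reading showed contact, then let go. A wrist picture afterwards showed it flat, 1 cm above the cork as expected and well inside the walls.
- **Lid closing:** I pushed on the outer face near the free edge, following the lid's arc at about 0.3 rad/s, slowing to 0.1 rad/s and less near the end. The force readings along the way were 3 to 7 N. It landed on the seal at about 0.04 rad.
- **Seal press:** The vertical force read 13.7 to 15.5 N for 1.3 s. There was also about 5 N sideways from friction, so the highest total reading was about 16.5 N, under the 22 N limit.
- **Last check:** The lid measures 0.038 rad, inside the shut range, with the arm clear of everything. The bottle and tray were found again within about 1.5 cm of their first readings, which differed that much between cameras. The network missed the ball in the last picture, but it is at the same pixels as at the start.

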